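# Fit the stop blade and hold a slide flush on the tilted bonding stage

### The job

Take the stop blade out of its wooden block and slide it, thin edge down, fully home into the slot at the foot of the tilted bonding stage, then let go of it. Then take the slide holder by its orange grip, tilt it to match the sloped plate and butt its lower edge against the blade, lined up with the plate and centred across it, glass flat on the plate. Finish still holding the grip, pressing the slide flush on the plate with a steady push of about 10 N; do not shift the plate's tilt or disturb the petri dish, brown bottle and rock.

Things in the scene. Friction and masses are not known exactly. Their poses are not given: they have to be found in the camera images.
- stage: Fixed dark-steel base of the bonding stage, 141 (x) x 96 (y) mm, from x = -30 to +111 mm. Origin on the desk; z up, x towards its high end, away from the robot. At its front (low) foot a bar 23.5 mm high, x = -30 to +6 mm, holds the slot. Grey side cheeks with black knobs, 32 mm high. Place and yaw (within 0.3 rad) vary.
- slot_mouth (a point): Centre of the slot's mouth in the front bar of the stage, 23.5 mm above the desk, 4 mm before the hinge line (stage x = -4 mm). The mouth is a yellow 45 degree funnel 12 mm wide (x) and 3.5 mm deep; below it the slot is 5.2 mm wide (x), 76 mm long (y), 14 mm deep; its floor is 6 mm above the desk. Axes as the stage.
- tilt_plate: Sloped bare aluminium plate, 99 mm up the slope x 80 across x 8 thick, on a stiff hinge that keeps its angle. Origin on the hinge line at the level of the upper face, midway across, 32 mm over the desk; x up the slope (plate from 1 to 100 mm), y across, z the face's normal (face at z = 0). Rises away from the robot by 0.17 to 0.38 rad, new each time.
- plate_top_edge (a point): Middle of the high edge of the sloped plate's upper face (x = 100 mm in the plate's frame, same axes).
- blade_block: Fixed light-wood storage block, 44 (x) x 100 (y) x 34 mm high, with a slot 5 mm wide (x) and 77 mm long (y), 24 mm deep, floor 10 mm above the desk. Origin on the desk under its centre, slot along y. Either it stands left and the slide right, or the other way round.
- blade: Stop blade, nearly upright on its thin edge in the wooden block: steel strip 4 (x) x 70 (y) x 38 mm high; above it in the middle a blue tab 8 (x) x 24 (y) mm, up to 74 mm over the foot; 0.09 kg, same both ways round. Origin mid foot edge, z up. Grip the tab 61 mm over the foot across its 24 mm (y). Seated, foot 6 mm and tab top 80 mm over the desk: bring the slide down further up the slope.
- slide: Slide holder lying on the desk: glass under metal, 60 (x) x 46 (y) x 6 mm, with an orange grip on top in the middle, 26 (x) x 16 (y) mm, up to 46 mm; 0.1 kg, same both ways round. Origin at the centre of the underside (glass), z up. Grip across its 16 mm, 34 mm up. On the plate x lies along the slope, a 46 mm edge at the blade, its centre then about 30 mm up from the hinge line.
- petri_dish: White petri dish, 63 mm across, 13 mm high, bystander; origin under its centre.
- oil_bottle: Small brown bottle with black cap, 32 mm across, 70 mm high, bystander; origin under its centre.
- microscope: White polarising microscope standing fixed on the desk, right of the work: about 0.25 m wide, 0.4 m deep and over 0.5 m high, round its origin on the desk. The arm starts to the right of the work and must not swing through it: draw back towards the base first.
- rock_a: Brown rock sample, 54 x 59 x 32 mm, bystander; origin under its centre.
Things that resemble listed ones, but are neither listed nor needed, are in the scene too. Leave any yellow look-alike of the blade alone. What is shaped like the slide but purple is not meant.

How it is judged:
On the way, in this order (a step that is already met when the one before it is completed fails the run):
1. the blade is fully home in the stage's slot and let go (x of blade in the frame of stage between -0.0075 and -0.0005 m and y of blade in the frame of stage between -0.006 and 0.006 m and z of blade in the frame of stage below 0.0095 m and angle between the z axis of blade and the z axis of stage, either way round below 0.16 rad and angle between the x axis of blade and the x axis of stage, either way round below 0.16 rad and contact force between the fingers and blade below 0.1 N), for 0.2 s.
2. the slide is lifted in the gripper with the blade still home (x of blade in the frame of stage between -0.0075 and -0.0005 m and y of blade in the frame of stage between -0.006 and 0.006 m and z of blade in the frame of stage below 0.0095 m and angle between the z axis of blade and the z axis of stage, either way round below 0.16 rad and angle between the x axis of blade and the x axis of stage, either way round below 0.16 rad and height (world z) of slide above 0.03 m and contact force between the fingers and slide above 2 N), for 0.1 s.
At the end, for the whole second after the job is handed in: Blade home in the stage slot (within 3.5 mm of its floor, upright within 0.16 rad); slide flush on the plate within 2 mm and 0.05 rad, turned under 0.12 rad, within 8 mm of the middle, centre 22 to 34.5 mm up the slope, held in the fingers and pressed with 4 to 25 N (all of step 1 and z of slide in the frame of tilt_plate between -0.002 and 0.002 m and angle between the z axis of slide and the z axis of tilt_plate, either way round below 0.05 rad and angle between the x axis of slide and the x axis of tilt_plate, either way round below 0.12 rad and x of slide in the frame of tilt_plate between 0.022 and 0.0345 m and y of slide in the frame of tilt_plate between -0.008 and 0.008 m and contact force between slide and tilt_plate between 4 and 25 N and contact force between the fingers and slide above 2 N and linear speed of slide below 0.01 m/s); the arm keeps its last pose, push and grip.
It fails at once if the sloped plate is pushed out of its angle (its high edge moves more than 5 mm) (distance of plate_top_edge from where it was at the start of the episode above 0.005 m).
It fails at once if the petri dish, bottle or rock is moved more than 20 mm (distance of any of petri_dish, oil_bottle, rock_a from where it was at the start of the episode above 0.02 m).
It also fails if it takes over 58 s, if anything falls off the work surface, if the arm or the gripper's body presses on something with over 40 N, if the wrist force passes 120 N, or if a joint passes its speed limit or range.

### The arm

A 7-joint arm with a two-finger parallel gripper is mounted at the origin on a cart in front of the work surface, level with it; the furniture and walls round the work are solid. World frame = base frame: x ahead of the robot, y to its left, z up, the work surface at z = 0. Lengths are in m, angles in rad, forces in N, time in s.
With the tool pointing down it reaches from about 0.425 to 0.825 m from the base axis. Payload 3.6 kg.
Tool frame: the origin (TCP) lies midway between the tips of the shut fingers; the grasp point (between the pads) lies 19 mm behind it; z points along the fingers, y is the line along which they close (so a half turn about z gives the same grasp; the last joint's range is limited). The gripper opens to 93 mm and grips with 3 to 60 N. Pads are 15 mm wide; open, the fingers measure 128 mm over their backs; the gripper's body (75 mm by 188 mm) begins 65 mm behind the grasp point.
Start: joints at [1.085, 0.615, -0.013, 1.423, 0.008, 1.103, -0.04], TCP at [0.288, -0.582, 0.191] pointing down, gripper open.
Joint ranges: [-3.12, 3.12], [-0.3, 2.06], [-1.34, 1.32], [0.26, 2.42], [-1.36, 4.5], [0.01, 1.98], [-2.84, 2.84]. Speed limits (rad/s): [2.79, 2.79, 3.14, 3.14, 3.14, 3.14, 3.14].

### API

Orientations are given as a rotation vector (axis times angle).
In Python, from plant import arm, optics gives the robot as it stands.
- The arm moves only by the shell command python3 -m handwheel 'ROWS' [FORCE]. ROWS is JSON, a list of rows, each a list of 7 numbers: the shift along the tool's x, y, z normalised to -1 to 1, where 1 is 50 cm, then the turn, a rotation vector about the tool's x, y, z normalised to -1 to 1, where 1 is 45 degrees, then the opening, from 0 (shut) to 1 (fully open). A call has 1 to 8 rows; each row is the pose to reach, as a shift and turn from the pose commanded when the call began, along the tool's axes at that moment; what a row does not reach only later rows make up. A row lasts 1/12 s, in which the tool goes at most 41.7 mm and 7.16 degrees, less where a joint would pass 70% of its speed; a pose out of reach is approached as far as the arm can. A call with a number of a shift or a turn outside -1 to 1 is refused whole. A call with a gripper value outside its range is refused whole. The fingers move at their own pace and stop on an object; FORCE is the grip in N (left out, the last holds). Time passes only in rows, so rows that repeat a pose let the fingers close. It gives the time, the measured TCP pose, the force, the opening and the grip force at its end, in the units of the state.
- arm.get_obs(): the state, without advancing time (a new reading comes with each control period).
- optics.capture(name): name is "side" or "top" or "wrist"; returns a dict with "image" (480x640x3 uint8, red, green, blue), "vfov" (degrees; the focal length in pixels is half the picture's height over the tangent of half this angle, whatever the lens; pixels are square), "cx", "cy" (the principal point, pixels), "R" (3x3) and "t" (3): a world point X has camera coordinates R X + t. Camera axes: x right, y down, z forward; pixel columns grow to the right and rows downward; lengths in m; the calibration is good to about 2 mm. A picture is of the moment at which its call begins. There is no depth.
- arm.sign_off(): hands the job in; it is judged then, once.
The state is a dict: "t": time; "joint_pos": joint angles; "joint_vel": joint speeds; "tau": joint torques, N m; "position": TCP position; "ee_rot": TCP orientation; "wrist_force": force on the tool from outside, world axes, zero at the start; "ft_torque": the same for the moment, N m; "width": finger opening in m; "finger_force": force on a finger pad.
Only numpy, scipy, OpenCV 4.12 (cv2) and the standard library are available. Lean on these libraries where they do the work, as an engineer would, in place of code of your own. Each camera call takes 0.05 s, during which the arm holds its last target. There are 200 camera calls.

## Working session

There is one attempt and no reset: what is moved stays moved. The work goes in short steps, Python scripts to look and compute and a shell command to move; the robot and the scene stay as the last step left them, time stands still between calls to the robot, and variables do not carry over. Pictures are saved under pics/ and viewed, at most 10 in all, crops included, and the job is handed in when it is done.

```bash
mkdir -p pics; cat > h.py <<'E'
import numpy as np, cv2
from scipy.spatial.transform import Rotation as Ro
from plant import arm, optics
E
python3 - <<'E'
from h import *
import pickle
d={}
for n in("side","top"):
    c=optics.capture(n); d[n]=c; print(n,c["vfov"],c["cx"],c["cy"],np.round(-c["R"].T@c["t"],3))
    cv2.imwrite(f"pics/{n}0.png",c["image"][:,:,::-1])
pickle.dump(d,open("c0.pkl","wb"))
o=arm.get_obs(); print(o)
E
```

```text
side 49.55425617193796 316.7963500848897 243.00399102300713 [0.282 0.777 0.44 ]
top 49.74073805476752 319.445072941387 241.7360574831799 [ 0.452 -0.057  1.255]
{'t': 0.1, 'joint_pos': array([ 1.08450345,  0.61581213, -0.01260608,  1.42472358,  0.00810475,
        1.10341059, -0.04040012]), 'joint_vel': array([-5.24637221e-04, -3.09536466e-03,  7.58978331e-04, -4.23904675e-03,
        1.59130157e-03,  3.17092527e-05,  6.59402493e-04]), 'tau': array([ 3.05383946e-04, -4.60042763e+01,  2.09663501e-01, -1.66245300e+01,
       -6.12122216e-02,  1.69199210e-02,  9.88576926e-05]), 'position': array([ 0.28810467, -0.58179789,  0.18970885]), 'ee_rot': array([-3.05674133e+00, -7.15476688e-01,  8.83030140e-04]), 'wrist_force': array([ 0.01947539,  0.28749552, -0.34738819]), 'ft_torque': array([-0.04287113,  0.01286151, -0.02705902]), 'finger_force': 0.0, 'width': 0.0930377197648045}
```

View pics/top0.png

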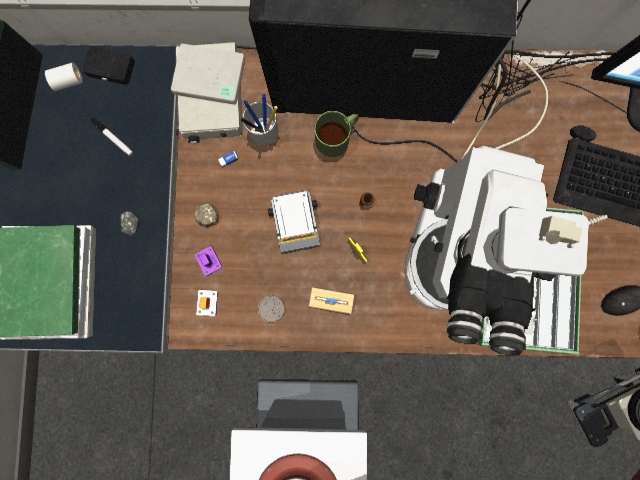

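View pics/side0.png

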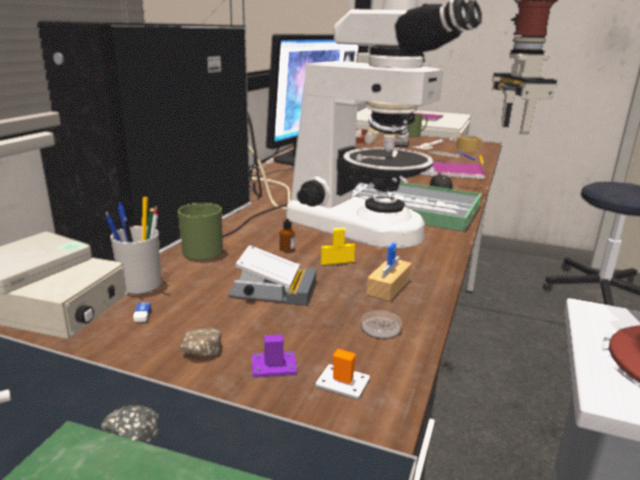

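The top view shows the blade's blue tab in the wooden block at (331,300) and the orange-grip slide at (207,303). The stage is at (295,222).

Possible mix-ups in the top view:
- **Blade:** the yellow look-alike at (357,249) and the blue eraser at (228,158). I choose the blue tab at (331,300).
- **Slide:** the purple one at (208,260). I choose the orange one at (207,303).

The petri dish is at (271,308), the rock at (206,214) and the bottle at (367,200).

```bash
cat >> h.py <<'E'
def f(c): return 240/np.tan(np.radians(c["vfov"])/2)
def ray(c,u,v):
    d=c["R"].T@np.array([(u-c["cx"])/f(c),(v-c["cy"])/f(c),1]); return -c["R"].T@c["t"],d/np.linalg.norm(d)
def atz(c,u,v,z):
    p,d=ray(c,u,v); return p+d*(z-p[2])/d[2]
def proj(c,X):
    q=c["R"]@np.asarray(X)+c["t"]; return np.array([c["cx"],c["cy"]])+f(c)*q[:2]/q[2]
def tri(*obs):
    A=np.zeros((3,3));b=np.zeros(3);L=[ray(*o) for o in obs]
    for p,d in L: M=np.eye(3)-np.outer(d,d);A+=M;b+=M@p
    X=np.linalg.solve(A,b); return X,[round(float(np.linalg.norm(np.cross(d,X-p)))*1e3,1) for p,d in L]
def go(pos,R=None,o=None):
    "shift/turn from present measured pose in row units"
    o=o or arm.get_obs(); R0=Ro.from_rotvec(o["ee_rot"])
    s=R0.inv().apply(np.asarray(pos)-o["position"])/.5
    r=(R0.inv()*R).as_rotvec()/(np.pi/4) if R is not None else np.zeros(3)
    print("row",np.round(s,4),np.round(r,4))
E
python3 - <<'E'
from h import *
import pickle
d=pickle.load(open("c0.pkl","rb")); T=d["top"];S=d["side"]
for n,u,v,z in [("blade",331,300,.08),("block",331,300,.034),("slide",206,303,.04),("stage",296,215,.04),("barfront",299,247,.02),("plateTL",275,196,.06),("plateTR",310,191,.06),("ocL",465,330,.4),("dish",271,308,.01),("rock",206,214,.03),("bottle",367,200,.07),("scopebase",412,270,.02),("tray",490,345,.02)]:
    print(n,np.round(atz(T,u,v,z),3))
print(tri((T,331,300),(S,391,250)), tri((T,206,303),(S,344,365)))
R0=Ro.from_rotvec(arm.get_obs()["ee_rot"]);print(R0.as_matrix().round(3))
print(proj(T,arm.get_obs()["position"]))
c=optics.capture("wrist");print(R0.as_matrix().T@(-c["R"].T@c["t"]-arm.get_obs()["position"]),(c["R"]@R0.as_matrix()).round(3),c["vfov"])
E
```

```text
blade [ 0.454 -0.07   0.08 ]
block [ 0.454 -0.071  0.034]
slide [0.442 0.221 0.04 ]
stage [0.653 0.015 0.04 ]
barfront [0.579 0.008 0.02 ]
plateTL [0.694 0.065 0.06 ]
plateTR [ 0.707 -0.017  0.06 ]
ocL [ 0.409 -0.285  0.4  ]
dish [0.432 0.072 0.01 ]
rock [0.654 0.232 0.03 ]
bottle [ 0.686 -0.15   0.07 ]
scopebase [ 0.528 -0.263  0.02 ]
tray [ 0.356 -0.444  0.02 ]
(array([ 0.45567591, -0.06983464,  0.07291752]), [2.0, 2.0]) (array([0.4438395 , 0.22500167, 0.02576639]), [2.2, 2.2])
[[ 0.896  0.444 -0.001]
 [ 0.444 -0.896  0.002]
 [-0.    -0.002 -1.   ]]
[586.87372923 387.85061043]
[ 0.06591741  0.00021293 -0.19385339] [[ 0.001  1.    -0.   ]
 [-0.971  0.001 -0.238]
 [-0.238  0.     0.971]] 68.44999397390164
```

```bash
python3 -m handwheel '[[0,-0.44,0,0,0,0,1],[0,-0.44,0,0,0,0,1],[0,-0.44,0,0,0,0,1],[0,-0.44,0,0,0,0,1],[0,-0.44,0,0,0,0,1],[0,-0.44,0,0,0,0,1],[0,-0.44,0,0,0,0,1],[0,-0.44,0,0,0,0,1]]'
python3 -c "
from h import *
go([.31,-.3,.2],Ro.from_matrix(np.array([[1,0,0],[0,-1,0],[0,0,-1.]])))
go([.40,-.06,.22],Ro.from_matrix(np.array([[1,0,0],[0,-1,0],[0,0,-1.]])))
print(arm.get_obs()['joint_pos'].round(2))"
```

```text
t: 0.82
position: [0.191, -0.3856, 0.1912]
ee_rot: [3.057, 0.716, 0.001]
wrist_force: [0.5, -0.7, 0.9]
width: 0.0933
finger_force: 0.0
row [ 0.2893 -0.0477 -0.0176] [ 0.002  -0.0006  0.5855]
row [ 0.6636 -0.3979 -0.0581] [ 0.002  -0.0006  0.5855]
[ 1.08  0.28 -0.03  2.02  0.01  0.84 -0.06]
```

```bash
python3 -m handwheel '[[0.08,-0.012,0,0,0,0.15,1],[0.16,-0.025,0,0,0,0.3,1],[0.24,-0.04,0,0,0,0.45,1],[0.29,-0.048,-0.017,0,0,0.585,1],[0.29,-0.048,-0.017,0,0,0.585,1],[0.35,-0.11,-0.02,0,0,0.585,1],[0.40,-0.16,-0.03,0,0,0.585,1],[0.40,-0.16,-0.03,0,0,0.585,1]]'
python3 -c "
from h import *
go([.43,-.06,.22],Ro.from_matrix(np.array([[1,0,0],[0,-1,0],[0,0,-1.]])))
print(arm.get_obs()['joint_pos'].round(2))"
```

```text
t: 1.48
position: [0.3394, -0.219, 0.2063]
ee_rot: [-3.139, -0.02, -0.005]
wrist_force: [-0.1, -0.5, -1.2]
width: 0.0927
finger_force: 0.0
row [ 0.1854 -0.3158 -0.026 ] [-0.0036 -0.0039  0.0161]
[ 0.55  0.22 -0.04  2.05  0.01  0.87 -1.05]
```

```bash
python3 -m handwheel '[[0.185,-0.316,-0.026,0,0,0.016,1],[0.185,-0.316,-0.026,0,0,0.016,1],[0.185,-0.316,-0.026,0,0,0.016,1],[0.185,-0.316,-0.026,0,0,0.016,1],[0.185,-0.316,-0.026,0,0,0.016,1],[0.185,-0.316,-0.026,0,0,0.016,1],[0.185,-0.316,-0.026,0,0,0.016,1]]'
python3 - <<'E'
from h import *
import pickle
c=optics.capture("wrist");cv2.imwrite("pics/w1.png",c["image"][:,:,::-1]);pickle.dump(c,open("w1.pkl","wb"))
E
```

```text
t: 2.07
position: [0.4286, -0.0667, 0.2186]
ee_rot: [3.141, -0.016, 0.001]
wrist_force: [0.1, -0.8, 0.6]
width: 0.0931
finger_force: 0.0
```

View pics/w1.png

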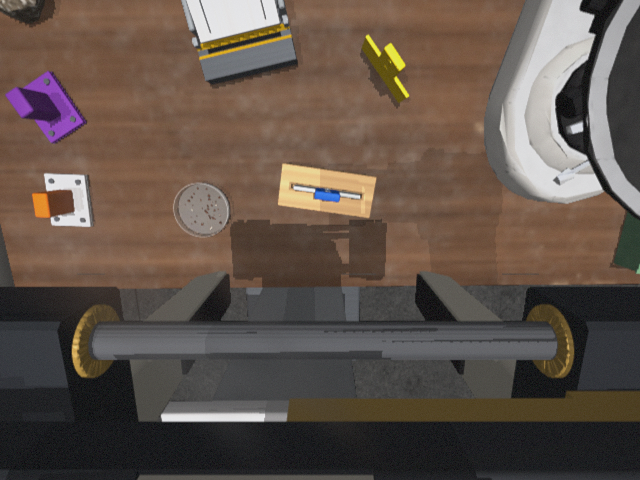

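The wrist view shows the blue tab at (327,195) in the wooden block and the orange slide at (68,200). The stage is at (240,30) and the yellow decoy is at (385,68). Next I'll take a second wrist view further forward.

```bash
python3 -m handwheel '[[0.155,-0.1,-0.06,0,0,0,1],[0.155,-0.1,-0.06,0,0,0,1],[0.155,-0.1,-0.06,0,0,0,1],[0.155,-0.1,-0.06,0,0,0,1],[0.155,-0.1,-0.06,0,0,0,1]]'
python3 - <<'E'
from h import *
import pickle
c=optics.capture("wrist");pickle.dump(c,open("w2.pkl","wb"));im=c["image"][:,:,::-1]
c1=pickle.load(open("w1.pkl","rb"));i1=c1["image"][:,:,::-1]
a=cv2.resize(im[0:300,130:530],(800,600),interpolation=cv2.INTER_CUBIC);cv2.imwrite("pics/w2.png",a)
b=cv2.resize(i1[150:230,270:390],(600,400),interpolation=cv2.INTER_CUBIC)
cv2.imwrite("pics/w1c.png",b)
E
```

```text
t: 2.53
position: [0.5048, -0.0199, 0.2482]
ee_rot: [3.14, -0.023, -0.002]
wrist_force: [0.2, -0.7, 0.3]
width: 0.0932
finger_force: 0.0
```

View pics/w2.png

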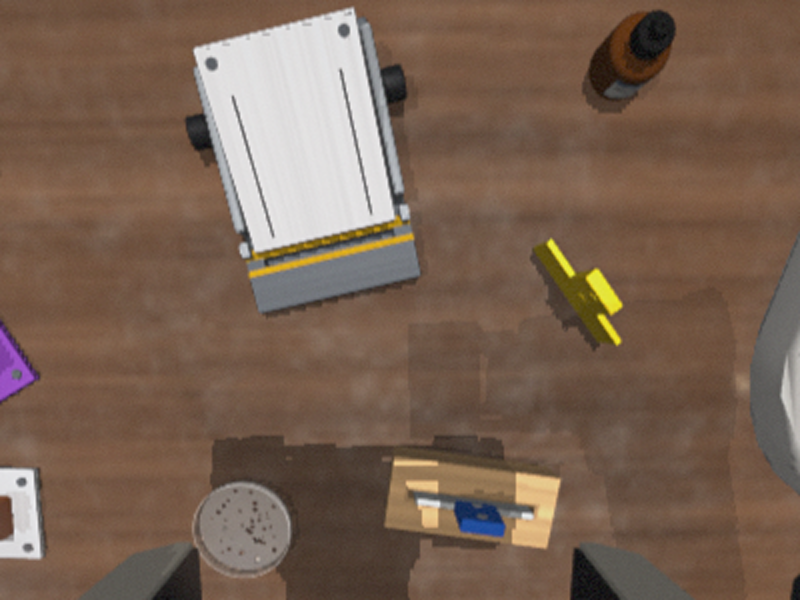

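View pics/w1c.png

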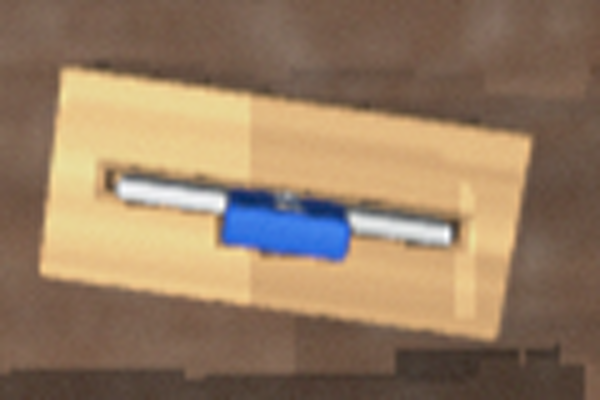

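The w2 crop shows:
- **Plate:** corners at (196,47), (353,10), (396,221) and (256,252).
- **Bar front:** corners at (264,312) and (419,276).
- **Funnel front line:** (250,275) to (413,238).
- **Tab top:** near (481,525).

In the close w1 crop, the blade has a bright blue tab top centred at (286,232) and strip ends at (118,187) and (452,233). This confirms the blade choice.

```bash
cat > fit.py <<'E'
from h import *
import pickle
from scipy.optimize import least_squares
w1=pickle.load(open("w1.pkl","rb"));w2=pickle.load(open("w2.pkl","rb"))
a=lambda u,v:(w1,270+u/5,150+v/5); b=lambda u,v:(w2,130+u/2,v/2)
print("tab top",tri(a(286,232),b(481,525)))
print("stripL",tri(a(118,187),b(417,500)),"R",tri(a(452,233),b(533,513)))
L=atz(*a(118,187),.048);R=atz(*a(452,233),.048);print("strip@48",(L+R)/2,np.linalg.norm(L-R),np.arctan2(-(L-R)[0],(L-R)[1]))
print("tabtop@84",atz(*a(286,232),.084),atz(*b(481,525),.084))
B=[atz(*a(*p),.034) for p in[(62,67),(530,135),(497,340),(40,275)]];print("block",np.mean(B,0),np.arctan2(-(B[0]-B[1])[0],(B[0]-B[1])[1]))
pts=[((100,40),(196,47)),((100,-40),(353,10)),((1,-40),(396,221)),((1,40),(256,252))]
st=[((-30,48,23.5),(264,312)),((-30,-48,23.5),(419,276)),]
def model(p):
    x,y,w,t=p;Rz=Ro.from_euler('z',w);o=np.array([x,y,0]);r=[]
    for (px,py),q in pts:
        X=o+Rz.apply([px/1e3*np.cos(t),py/1e3,.032+px/1e3*np.sin(t)]);r.append(proj(w2,X)*2-[260,0]-q)
    for s,q in st:
        r.append(proj(w2,o+Rz.apply(np.array(s)/1e3))*2-[260,0]-q)
    return np.array(r).ravel()
s=least_squares(model,[.61,.01,.2,.25],loss='soft_l1');print("stage x,y,yaw,tilt",s.x.round(4));print(model(s.x).reshape(-1,2).round(1).tolist())
x,y,w,t=s.x
m=np.array([x,y,.0235])+Ro.from_euler('z',w).apply([-.004,0,0]);print("mouth",m)
for k in (-.010,.002): print("funnel edge crop",[ (proj(w2,np.array([x,y,.0235])+Ro.from_euler('z',w).apply([k,yy,0]))*2-[260,0]).round(0).tolist() for yy in (.042,-.042)])
E
python3 fit.py
```

```text
tab top (array([ 0.45516951, -0.07160445,  0.07642456]), [0.0, 0.0])
stripL (array([ 0.46162647, -0.03786751,  0.04801245]), [0.4, 0.4]) R (array([ 0.45043405, -0.10730775,  0.03968799]), [0.2, 0.2])
strip@48 [ 0.45634402 -0.07187144  0.048     ] 0.06945206463398927 -0.14564418599537637
tabtop@84 [ 0.45604736 -0.07149593  0.084     ] [ 0.4575799  -0.07056548  0.084     ]
block [ 0.4557861  -0.07153063  0.034     ] -0.15094824675066573
stage x,y,yaw,tilt [0.6078 0.0112 0.199  0.2367]
[[0.1, 1.3], [2.2, -0.6], [-0.2, -0.5], [-1.4, 0.9], [-6.5, 0.0], [1.6, -0.6]]
mouth [0.60388917 0.01040329 0.0235    ]
funnel edge crop [[259.0, 274.0], [403.0, 242.0]]
funnel edge crop [[253.0, 253.0], [399.0, 220.0]]
```

```bash
python3 -c "
from h import *
D=Ro.from_matrix(np.diag([1,-1,-1.]))
go([.456,-.0713,.11],Ro.from_euler('z',-.148)*D)"
```

```text
row [-0.0934  0.103   0.2764] [0.002  0.003  0.1684]
```

```bash
python3 -m handwheel '[[-0.093,0.103,0.276,0.002,0.003,0.168,0.6],[-0.093,0.103,0.276,0.002,0.003,0.168,0.6],[-0.093,0.103,0.276,0.002,0.003,0.168,0.6],[-0.093,0.103,0.276,0.002,0.003,0.168,0.6],[-0.093,0.103,0.276,0.002,0.003,0.168,0.6],[-0.093,0.103,0.276,0.002,0.003,0.168,0.6]]' 20
python3 - <<'E'
from h import *
D=Ro.from_matrix(np.diag([1,-1,-1.]))
go([.456,-.0713,.052],Ro.from_euler('z',-.148)*D)
E
```

```text
t: 3.08
position: [0.456, -0.0704, 0.1103]
ee_rot: [-3.132, 0.232, 0.002]
wrist_force: [1.6, 0.4, 0.6]
width: 0.0584
finger_force: 0.0
row [0.0004 0.002  0.1167] [-0.0012  0.0015 -0.0001]
```

```bash
python3 -m handwheel '[[0,0.002,0.06,0,0,0,0.6],[0,0.002,0.117,0,0,0,0.6],[0,0.002,0.117,0,0,0,0.6],[0,0.002,0.117,0,0,0,0],[0,0.002,0.117,0,0,0,0],[0,0.002,0.117,0,0,0,0],[0,0.002,0.117,0,0,0,0],[0,0.002,0.117,0,0,0,0]]' 25
```

```text
t: 3.75
position: [0.4589, -0.0697, 0.0535]
ee_rot: [-3.132, 0.226, -0.008]
wrist_force: [-0.1, 0.2, -0.1]
width: 0.0272
finger_force: 0.4
```

```bash
python3 -m handwheel '[[0,0,0,0,0,0,0],[0,0,0,0,0,0,0],[0,0,0,0,0,0,0],[0,0,0,0,0,0,0],[0,0,0,0,0,0,0]]' 25;
python3 -m handwheel '[[0,0,-0.04,0,0,0,0],[0,0,-0.08,0,0,0,0],[0,0,-0.12,0,0,0,0],[0,0,-0.12,0,0,0,0]]'
python3 -c "
from h import *
D=Ro.from_matrix(np.diag([1,-1,-1.]))
c=optics.capture('wrist');cv2.imwrite('pics/w3.png',c['image'][:,:,::-1])
c=optics.capture('side');cv2.imwrite('pics/s3.png',c['image'][180:330,200:440,::-1])
import numpy as np
a=cv2.imread('pics/w3.png');b=cv2.resize(cv2.imread('pics/s3.png'),(640,400),interpolation=cv2.INTER_CUBIC)
a=a[100:400,160:480];b=b[:,:480];a=cv2.resize(a,(320,400))
cv2.imwrite('pics/m3.png',np.hstack([a,b]))
go([.6039,.0104,.2],Ro.from_euler('z',.199)*D)
"
```

```text
t: 4.17
position: [0.4588, -0.0702, 0.0529]
ee_rot: [-3.132, 0.227, -0.007]
wrist_force: [-0.5, -0.5, 5.6]
width: 0.0229
finger_force: 25.0
t: 4.5
position: [0.46, -0.0697, 0.115]
ee_rot: [-3.132, 0.226, -0.013]
wrist_force: [0.6, 0.1, -1.8]
width: 0.0229
finger_force: 25.0
row [ 0.2668 -0.2005 -0.1743] [-0.0019 -0.0039 -0.4368]
```

View pics/m3.png

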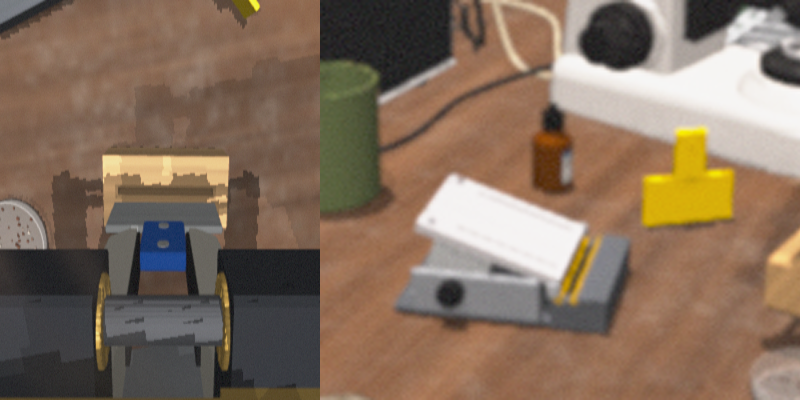

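The blade is held: the blue tab sits between the pads at (163,245) in the left panel and has left the block. Next I'll check where the blade sits in the grip.

```bash
python3 - <<'E'
from h import *
im=cv2.imread('pics/w3.png').astype(int);m=(im[...,0]>90)&(im[...,0]>im[...,2]*2)&(im[...,0]>im[...,1]*1.5)
m[:200]=0
v,u=np.nonzero(m);print("blue",u.min(),u.max(),v.min(),v.max())
for r in range(v.min(),v.max()+1,3): print(r,u[v==r].min(),u[v==r].max(),im[r,u[v==r]].mean(0).round())
o=arm.get_obs();c=optics.capture("wrist");R=Ro.from_rotvec(o["ee_rot"]);print(R.as_matrix().round(4),o["position"])
g=o["position"]
for dx in(-.004,-.002,0,.002):
  P=lambda x,y,z: proj(c,g+R.apply([x+dx,y,-z])).round(1).tolist()
  # heights over TCP: foot+74 is 32mm above tcp if grasp at 61 is 19mm behind
  print(dx,"top near/far",P(-.004,0,.032),P(.004,0,.032),"sides",P(.004,-.012,.032),P(.004,.012,.032),"strip top",P(.002,0,-.004))
E
```

```text
blue 300 345 266 302
266 306 341 [97. 58. 39.]
269 304 343 [99. 52. 26.]
272 303 343 [100.  53.  26.]
275 303 344 [99. 52. 26.]
278 302 344 [100.  52.  25.]
281 301 344 [99. 51. 25.]
284 301 344 [100.  52.  26.]
287 301 344 [99. 51. 25.]
290 300 345 [139.  70.  32.]
293 300 345 [144.  72.  33.]
296 300 345 [142.  71.  32.]
299 300 345 [141.  71.  32.]
302 301 345 [124.  66.  38.]
[[ 0.9896 -0.1435  0.003 ]
 [-0.1435 -0.9896  0.0016]
 [ 0.0027 -0.002  -1.    ]] [ 0.45776835 -0.06950406  0.11229231]
-0.004 top near/far [322.3, 307.4] [322.3, 292.3] sides [297.8, 292.3] [346.7, 292.3] strip top [322.3, 272.2]
-0.002 top near/far [322.3, 303.6] [322.3, 288.5] sides [297.7, 288.4] [346.8, 288.5] strip top [322.3, 269.0]
0 top near/far [322.3, 299.9] [322.3, 284.6] sides [297.7, 284.6] [346.9, 284.6] strip top [322.3, 265.8]
0.002 top near/far [322.3, 296.1] [322.3, 280.7] sides [297.6, 280.7] [346.9, 280.8] strip top [322.3, 262.5]
```

```bash
cat >> h.py <<'E'
def avg(n=8):
    P=[];V=[];W=[]
    for _ in range(n):
        optics.capture("side");o=arm.get_obs();P.append(o["position"]);V.append(o["ee_rot"]);W.append(o["wrist_force"])
    R=Ro.from_rotvec(V).mean();print("avg",np.mean(P,0).round(4),"sd",np.std(P,0).round(4),R.as_rotvec().round(4),"F",np.mean(W,0).round(2))
    return dict(position=np.mean(P,0),ee_rot=R.as_rotvec())
D=Ro.from_matrix(np.diag([1,-1,-1.]))
E
python3 -c "
from h import *
m=np.array([.6039,.0104,.13])+Ro.from_euler('z',.199).apply([.002,0,0])
go(m,Ro.from_euler('z',.199)*D,avg())"
```

```text
avg [ 0.4571 -0.0696  0.1114] sd [0.0003 0.0001 0.0003] [-3.1317e+00  2.2600e-01 -4.0000e-04] F [-0.21  0.37 -0.81]
row [ 0.2715 -0.2018 -0.0368] [-0.0022 -0.0005 -0.4368]
```

```bash
python3 -m handwheel '[[0.02,-0.01,-0.037,0,0,-0.1,0],[0.09,-0.07,-0.037,0,0,-0.2,0],[0.16,-0.12,-0.037,0,0,-0.35,0],[0.22,-0.16,-0.037,-0.002,0,-0.437,0],[0.272,-0.202,-0.037,-0.002,0,-0.437,0],[0.272,-0.202,-0.037,-0.002,0,-0.437,0],[0.272,-0.202,-0.037,-0.002,0,-0.437,0]]'
python3 - <<'E'
from h import *
import pickle
o=avg();c=optics.capture("wrist");s=optics.capture("side");pickle.dump((o,c,s),open("p4.pkl","wb"))
a=cv2.resize(c["image"][100:350,190:450,::-1],(416,400));b=cv2.resize(s["image"][200:330,210:338,::-1],(384,390),interpolation=cv2.INTER_CUBIC)
b=np.vstack([b,np.zeros((10,384,3),np.uint8)]);cv2.imwrite("pics/m4.png",np.hstack([a,b]))
m=np.array([.6039,.0104,.09])+Ro.from_euler('z',.199).apply([.002,0,0])
go(m,Ro.from_euler('z',.199)*D,o)
E
```

```text
t: 5.63
position: [0.6074, 0.0125, 0.1303]
ee_rot: [-3.125, -0.316, -0.002]
wrist_force: [-1.7, -0.1, -1.0]
width: 0.023
finger_force: 25.0
avg [0.6058 0.0096 0.1311] sd [0.0003 0.0005 0.0005] [3.1251e+00 3.1020e-01 1.7000e-03] F [-0.26  0.24 -0.71]
row [ 0.0005 -0.0024  0.0822] [ 0.0016 -0.0012 -0.0014]
```

View pics/m4.png

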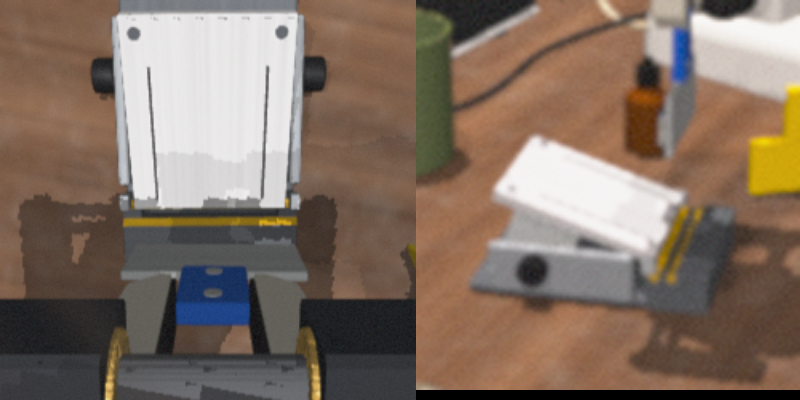

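The blade hangs square over the slot. In the wrist panel the strip is parallel to the yellow funnel line at row 222, and the blade's foot corner is at (668,156) in the side panel. I'll cross-check both numerically.

```bash
cat > fit2.py <<'E'
from h import *
import pickle
from scipy.optimize import least_squares
w2=pickle.load(open("w2.pkl","rb"));o,w4,s4=pickle.load(open("p4.pkl","rb"))
R=Ro.from_rotvec(o["ee_rot"])
sc=lambda X:(proj(s4,X)-[210,200])*3+[416,0]
wc=lambda X:(proj(w4,X)-[190,100])*1.6
for dx in(-.004,-.002,0):
  P=lambda x,y,z:o["position"]+R.apply([x+dx,y,-z])
  print(dx,"foot y+ end",[sc(P(x,-.035,-.042)).round().tolist() for x in(-.002,.002)],"strip top",[sc(P(x,-.035,-.004)).round().tolist() for x in(-.002,.002)],"wrist strip top",[wc(P(.002,y,-.004)).round().tolist() for y in(-.035,.035)],"tabtop",[wc(P(x,y,.032)).round().tolist() for x,y in((-.004,-.012),(.004,.012))])
V=[(w2,lambda X:proj(w2,X)*2-[260,0],[((100,40,0),(196,47)),((100,-40,0),(353,10)),((1,-40,0),(396,221)),((1,40,0),(256,252))],[((-30,-48,23.5),(419,276))]),
 (w4,wc,[((100,40,0),(118,14)),((100,-40,0),(298,14))],[((-10,0,23.5),(205,225))]),
 (s4,sc,[((100,40,0),(496,189)),((100,-40,0),(537,137)),((1,40,0),(645,257)),((1,-40,0),(687,196))],[((-30,48,23.5),(707,278))])]
def model(p):
    x,y,w,t=p[:4];Rz=Ro.from_euler('z',w);O=np.array([x,y,0]);r=[]
    for k,(c,fn,pl,st) in enumerate(V):
        off=p[4+2*k:6+2*k] 
        for (px,py,_),q in pl: r.append(fn(O+Rz.apply([px/1e3*np.cos(t),py/1e3,.032+px/1e3*np.sin(t)]))+off-q)
        for st_,q in st: r.append(fn(O+Rz.apply(np.array(st_)/1e3))+off-q)
    return np.concatenate([np.ravel(r),np.array(p[4:])*.5])
s=least_squares(model,[.61,.01,.2,.25]+[0]*6,loss='soft_l1');print("stage",s.x.round(4));print(model(s.x)[:-6].reshape(-1,2).round(1).tolist())
x,y,w,t=s.x[:4];print("mouth",np.array([x,y,.0235])+Ro.from_euler('z',w).apply([-.004,0,0]))
E
python3 fit2.py
```

```text
-0.004 foot y+ end [[676.0, 157.0], [669.0, 156.0]] strip top [[676.0, 94.0], [669.0, 93.0]] wrist strip top [[117.0, 277.0], [306.0, 277.0]] tabtop [[173.0, 333.0], [251.0, 309.0]]
-0.002 foot y+ end [[672.0, 157.0], [665.0, 156.0]] strip top [[673.0, 93.0], [666.0, 93.0]] wrist strip top [[117.0, 271.0], [306.0, 272.0]] tabtop [[173.0, 327.0], [251.0, 303.0]]
0 foot y+ end [[669.0, 156.0], [662.0, 156.0]] strip top [[669.0, 93.0], [662.0, 92.0]] wrist strip top [[117.0, 266.0], [307.0, 266.0]] tabtop [[173.0, 321.0], [251.0, 296.0]]
stage [ 0.6072  0.0121  0.1888  0.3067  1.2696 -0.9654 -1.3217 -0.8273 -0.0074
  1.6014]
[[-1.1, -0.3], [4.2, -1.1], [-0.3, 0.5], [-1.8, 0.3], [1.0, 0.6], [-1.2, -0.9], [0.3, 1.0], [1.3, 0.1], [-0.5, 0.9], [-0.0, -0.3], [11.8, -3.5], [-0.9, -0.7], [0.1, 1.4]]
mouth [0.60328032 0.01130419 0.0235    ]
```

```bash
python3 -m handwheel '[[0,-0.003,0.06,0.001,0,0,0],[0,-0.003,0.11,0.001,0,0,0],[0,-0.003,0.122,0.001,0,0,0],[0,-0.003,0.13,0.001,0,0,0],[0,-0.003,0.138,0.001,0,0,0],[0,-0.003,0.142,0.001,0,0,0],[0,-0.003,0.142,0.001,0,0,0]]'
python3 -c "
from h import *
avg(4)"
```

```text
t: 6.72
position: [0.6074, 0.0122, 0.061]
ee_rot: [-3.126, -0.312, -0.006]
wrist_force: [0.4, -0.2, -0.7]
width: 0.0227
finger_force: 25.0
avg [0.6074 0.0122 0.0612] sd [0.0001 0.     0.    ] [-3.1257 -0.312  -0.0065] F [ 0.04 -0.55 -0.58]
```

```bash
python3 -m handwheel '[[-0.004,0,0.002,0,0,0,0],[-0.004,0,0.008,0,0,0,0],[-0.004,0,0.014,0,0,0,0],[-0.004,0,0.014,0,0,0,0]]'
python3 -m handwheel '[[0,0,0.006,0,0,0,0],[0,0,0.012,0,0,0,0],[0,0,0.012,0,0,0,0]]'
python3 -c "
from h import *
avg(4)"
```

```text
t: 7.25
position: [0.6043, 0.0117, 0.0526]
ee_rot: [-3.126, -0.312, -0.002]
wrist_force: [0.5, -0.3, -0.9]
width: 0.0228
finger_force: 25.0
t: 7.5
position: [0.6073, 0.0114, 0.0489]
ee_rot: [3.126, 0.311, 0.012]
wrist_force: [0.8, -0.8, 5.6]
width: 0.0226
finger_force: 25.0
avg [0.607  0.0114 0.049 ] sd [0.0001 0.     0.    ] [3.1257 0.3113 0.0109] F [ 0.18 -0.74  6.36]
```

```bash
python3 -m handwheel '[[0,0,0.004,0,0,0,0],[0,0,0.004,0,0,0,0],[0,0,0.004,0,0,0,0]]'
python3 -m handwheel '[[0,0,0.002,0,0,0,0.45],[0,0,0.002,0,0,0,0.45],[0,0,0.002,0,0,0,0.45],[0,0,0.002,0,0,0,0.45],[0,0,0.002,0,0,0,0.45]]'
python3 - <<'E'
from h import *
import pickle
o=avg(4);c=optics.capture("wrist");s=optics.capture("side");pickle.dump((o,c,s),open("p5.pkl","wb"))
a=cv2.resize(c["image"][100:350,190:450,::-1],(416,400));b=cv2.resize(s["image"][200:330,210:338,::-1],(384,390),interpolation=cv2.INTER_CUBIC)
b=np.vstack([b,np.zeros((10,384,3),np.uint8)]);cv2.imwrite("pics/m5.png",np.hstack([a,b]))
E
```

```text
t: 7.95
position: [0.609, 0.0116, 0.0488]
ee_rot: [3.126, 0.311, 0.018]
wrist_force: [0.0, -1.7, 12.9]
width: 0.0226
finger_force: 25.0
t: 8.37
position: [0.6043, 0.0118, 0.0437]
ee_rot: [-3.125, -0.312, -0.002]
wrist_force: [0.5, 0.2, 0.7]
width: 0.0414
finger_force: 0.0
avg [0.6045 0.0118 0.0439] sd [0.0001 0.     0.0001] [-3.1255e+00 -3.1220e-01 -2.6000e-03] F [-0.53 -0.14  0.37]
```

View pics/m5.png

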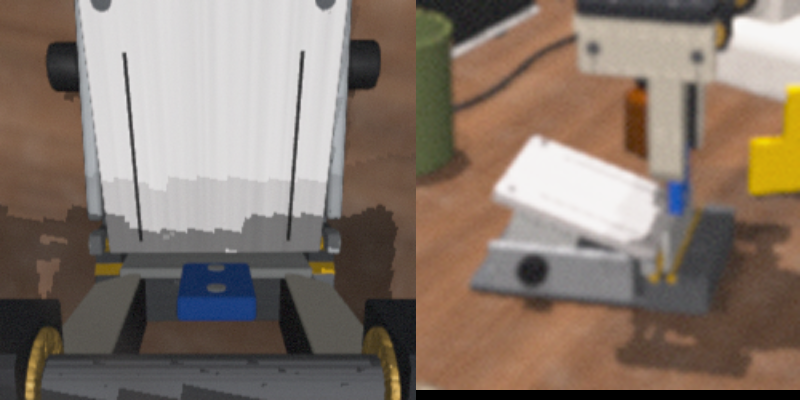

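The blade is seated: TCP height stayed at 0.049 m while the push rose to 13 N. It is now released, with the tab standing free at (217,290) in the wrist panel. I'll raise the arm, then get the plate corners by image code and view the slide.

```bash
python3 -m handwheel '[[0,0,-0.04,0,0,0,0.5],[0,0,-0.1,0,0,0,0.7],[0,0,-0.18,0,0,0,0.8],[0,0,-0.26,0,0,0,0.8],[0,0,-0.34,0,0,0,0.8],[0,0,-0.34,0,0,0,0.8],[0,0,-0.34,0,0,0,0.8]]'
python3 - <<'E'
from h import *
import pickle
o=avg(2);c=optics.capture("wrist");pickle.dump((o,c),open("p6.pkl","wb"))
d=pickle.load(open("c0.pkl","rb"));w2=pickle.load(open("w2.pkl","rb"))
X0=np.array([.607,.012,0])+Ro.from_euler('z',.19).apply([.05,0,.045])
for n,k in(("side0",d["side"]),("w2",w2),("w6",c)):
    hsv=cv2.cvtColor(k["image"],cv2.COLOR_RGB2HSV);m=((hsv[...,2]>(175 if n=="side0" else 205))&(hsv[...,1]<25)).astype(np.uint8)
    u,v=proj(k,X0);
    if n=="w6": m=((hsv[...,2]>150)&(hsv[...,1]<25)).astype(np.uint8)
    m=cv2.morphologyEx(m,cv2.MORPH_CLOSE,np.ones((5,5)));m=cv2.morphologyEx(m,cv2.MORPH_OPEN,np.ones((3,3)))
    _,l=cv2.connectedComponents(m);q=l[int(v),int(u)];mm=(l==q).astype(np.uint8)
    cs,_=cv2.findContours(mm,cv2.RETR_EXTERNAL,cv2.CHAIN_APPROX_NONE);h=cv2.convexHull(max(cs,key=cv2.contourArea))
    ap=cv2.approxPolyDP(h,5,True);print(n,(u,v),q,mm.sum(),ap.reshape(-1,2).tolist())
go([.43,.21,.22],D,o)
E
```

```text
t: 9.25
position: [0.6061, 0.0119, 0.2172]
ee_rot: [-3.126, -0.312, -0.014]
wrist_force: [0.4, 1.1, -0.9]
width: 0.0739
finger_force: 0.0
avg [0.6039 0.0116 0.214 ] sd [0.0005 0.0001 0.0008] [-3.1258e+00 -3.1210e-01 -2.9000e-03] F [-0.7  -0.22 -0.75]
side0 (np.float64(268.58201582188224), np.float64(264.768033856383)) 18 1380 [[238, 260], [252, 247], [298, 267], [286, 287], [272, 285]]
w2 (np.float64(280.112605837151), np.float64(69.20358697472793)) 1 8092 [[306, 5], [326, 108], [257, 124], [228, 24]]
w6 (np.float64(322.9233084538994), np.float64(166.42112622270437)) 1 8621 [[369, 117], [367, 210], [280, 212], [276, 118]]
row [-0.2625 -0.4578 -0.0125] [-0.0003 -0.0024  0.2534]
```

```bash
python3 -m handwheel '[[-0.08,-0.08,0,0,0,0,0.8],[-0.16,-0.16,0,0,0,0.05,0.8],[-0.22,-0.24,-0.01,0,0,0.1,0.8],[-0.262,-0.32,-0.012,0,0,0.15,0.8],[-0.262,-0.40,-0.012,0,0,0.2,0.8],[-0.262,-0.458,-0.012,0,0,0.253,0.8],[-0.262,-0.458,-0.012,0,0,0.253,0.8],[-0.262,-0.458,-0.012,0,0,0.253,0.8]]'
cat > fit3.py <<'E'
from h import *
import pickle
from scipy.optimize import least_squares
w2=pickle.load(open("w2.pkl","rb"));o,w6=pickle.load(open("p6.pkl","rb"));s0=pickle.load(open("c0.pkl","rb"))["side"]
A=[(100,40),(100,-40),(1,-40),(1,40)]
V=[(w2,list(zip(A,[(228,23.5),(306.5,5),(328,110.5),(258,126)]))),
   (w6,list(zip(A,[(275.5,117.5),(369.5,117),(367.5,211),(279.5,212)]))),
   (s0,[(A[1],(251,246.3)),(A[2],(299,266.5))])]
def model(p):
    x,y,w,t=p[:4];Rz=Ro.from_euler('z',w);r=[]
    for k,(c,pl) in enumerate(V):
        for (px,py),q in pl: r.append(proj(c,np.array([x,y,0])+Rz.apply([px/1e3*np.cos(t),py/1e3,.032+px/1e3*np.sin(t)]))+p[4+2*k:6+2*k]-q)
    return np.concatenate([np.ravel(r),np.array(p[4:])*.7])
for use in (3,2):
    V=V[:use]
    s=least_squares(model,[.61,.01,.2,.25]+[0]*2*use,loss='soft_l1');print("stage",s.x.round(4));print(model(s.x)[:-2*use].reshape(-1,2).round(1).tolist())
E
python3 fit3.py
python3 - <<'E'
from h import *
import pickle
o=avg(3);c=optics.capture("wrist");pickle.dump((o,c),open("p7.pkl","wb"))
hsv=cv2.cvtColor(c["image"],cv2.COLOR_RGB2HSV)
m=((hsv[...,0]>5)&(hsv[...,0]<22)&(hsv[...,1]>200)&(hsv[...,2]>150)).astype(np.uint8)
n,l,st,ce=cv2.connectedComponentsWithStats(m);print([(st[i].tolist(),ce[i].round(1).tolist()) for i in range(1,n) if st[i,4]>60])
cv2.imwrite("pics/w7.png",c["image"][:,:,::-1])
print(proj(c,[.443,.222,.046]))
E
```

```text
t: 10.07
position: [0.4266, 0.2163, 0.2187]
ee_rot: [-3.139, -0.019, 0.003]
wrist_force: [-0.6, -0.4, 0.5]
width: 0.0743
finger_force: 0.0
stage [ 0.6077  0.0113  0.2003  0.3356  0.3851 -0.0781 -0.0581 -0.3195 -0.0214
  2.0465]
[[-1.5, 0.5], [1.5, -1.1], [0.2, -0.2], [-0.4, 0.6], [4.3, -0.4], [-2.8, 0.0], [-7.1, 0.9], [6.4, -0.1], [-0.7, -0.5], [0.7, -0.1]]
stage [ 0.608   0.0111  0.2007  0.3567  0.2727  0.1902 -0.0996 -0.3565]
[[-1.9, 0.5], [1.6, -1.2], [0.2, -0.3], [-0.4, 0.5], [4.2, -0.2], [-2.4, 0.2], [-6.9, 0.5], [6.6, -0.4]]
avg [0.4293 0.2107 0.2185] sd [0.0008 0.0015 0.0001] [ 3.1407e+00  5.5000e-03 -1.1000e-03] F [ 0.59 -0.86 -0.4 ]
[]
[309.61581264 206.19303967]
```

```bash
python3 - <<'E'
from h import *
import pickle
s=pickle.load(open("c0.pkl","rb"))["side"]["image"][235:305,225:325,::-1]
a=cv2.resize(s,(800,560),interpolation=cv2.INTER_CUBIC)[:, :]
w=cv2.imread("pics/w7.png")
b=cv2.resize(a,(500,350),interpolation=cv2.INTER_AREA)
c=cv2.resize(w[140:260,250:370],(300,300),interpolation=cv2.INTER_CUBIC)
out=np.zeros((600,800,3),np.uint8);out[:420,:600]=cv2.resize(s,(600,420),interpolation=cv2.INTER_CUBIC)
out[360:600,560:800]=cv2.resize(w[140:260,250:370],(240,240),interpolation=cv2.INTER_CUBIC)
out[430:600,:240]=cv2.resize(w[0:340,160:640][:, :480],(240,170),interpolation=cv2.INTER_AREA)
cv2.imwrite("pics/m7.png",out)
E
```

```text
(no output)
```

View pics/m7.png

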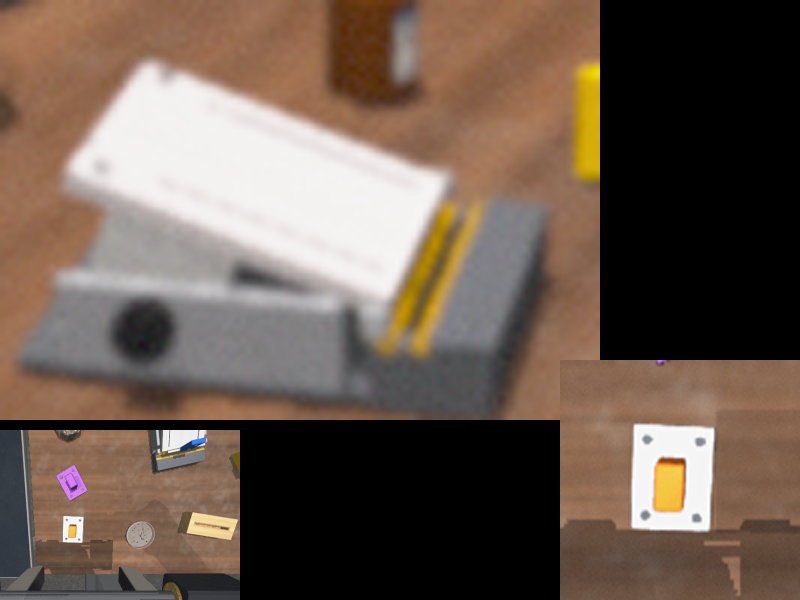

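The side crop shows these top-face corners of the plate: (152,62), (70,172), (388,288) and (452,178), with the ruled lines at (205,100)-(420,185) and (160,180)-(375,268). The inset shows the orange-grip slide, with corners (634,424), (714,430), (709,531) and (631,529) and the grip top at (670,486). The purple one is well apart.

```bash
cat > fit4.py <<'E'
from h import *
import pickle
from scipy.optimize import least_squares
w1=pickle.load(open("w1.pkl","rb"));w2=pickle.load(open("w2.pkl","rb"));o,w6=pickle.load(open("p6.pkl","rb"));s0=pickle.load(open("c0.pkl","rb"))["side"];o7,w7=pickle.load(open("p7.pkl","rb"))
A=[(100,40),(100,-40),(1,-40),(1,40)]
q2=lambda u,v:(130+u/2,v/2); qs=lambda u,v:(225+u/6,235+v/6)
def model(p):
    x,y,w,t,ly,l1,l2=p[:7];Rz=Ro.from_euler('z',w);r=[]
    Ln=[(l2,ly),(l1,ly),(l2,-ly),(l1,-ly)]
    V=[(w2,list(zip(A+Ln,[(228,23.5),(306.5,5),(328,110.5),(258,126),q2(233,96),q2(273,237),q2(341,69),q2(371,213)]))),
     (w6,[(A[0],(275.5,117.5)),(A[1],(369.5,117))]),
     (s0,list(zip(A+Ln,[qs(70,172),qs(152,62),qs(452,178),qs(388,288),qs(160,180),qs(375,268),qs(205,100),qs(420,185)])))]
    for k,(c,pl) in enumerate(V):
        for (px,py),q in pl: r.append(proj(c,np.array([x,y,0])+Rz.apply([px/1e3*np.cos(t),py/1e3,.032+px/1e3*np.sin(t)]))+p[7+2*k:9+2*k]-q)
    return np.concatenate([np.ravel(r),np.array(p[7:])*.7])
s=least_squares(model,[.61,.01,.2,.25,25,20,80]+[0]*6,loss='soft_l1');print("stage",s.x.round(4));print(model(s.x)[:-6].reshape(-1,2).round(1).tolist())
J=s.jac;print("sd tilt",np.sqrt(np.linalg.inv(J.T@J)[3,3]))
x,y,w,t=s.x[:4];print("mouth",np.array([x,y,.0235])+Ro.from_euler('z',w).apply([-.004,0,0]))
k=lambda u,v:(w7,250+(u-560)/2,140+(v-360)/2)
C=[atz(*k(*p),.006) for p in[(634,424),(714,430),(709,531),(631,529)]]
print("slide",np.mean(C,0),"edges",[np.linalg.norm(C[i]-C[i-1]).round(4) for i in range(4)]);a=C[0]-C[3]+C[1]-C[2];print("yaw",np.arctan2(a[1],a[0]))
print("grip top@46",atz(*k(670,486),.046)," tri w/ w1 ",tri(k(670,486),(w1,41,205)))
E
python3 fit4.py
```

```text
stage [ 6.07300e-01  1.13000e-02  2.00100e-01  3.04500e-01  2.76911e+01
  7.78570e+00  7.70247e+01  1.61600e-01 -2.43200e-01 -4.29000e-02
  2.62500e-01 -1.50600e-01  7.08000e-02]
[[-1.2, 0.7], [1.2, -0.7], [-0.0, -0.0], [-0.6, 0.7], [0.1, -0.3], [-0.1, -0.5], [0.3, 0.1], [0.2, 0.1], [4.6, -0.3], [-3.3, 0.2], [-0.1, -0.6], [-0.5, -0.1], [-0.6, -0.2], [0.8, 0.9], [-0.6, -0.1], [0.8, -0.4], [0.5, 0.6], [-0.1, 0.1]]
sd tilt 0.017411085151558047
mouth [0.60340778 0.0105051  0.0235    ]
slide [0.44471587 0.22751064 0.006     ] edges [np.float64(0.0607), np.float64(0.0454), np.float64(0.0585), np.float64(0.0458)]
yaw -0.049604006649679275
grip top@46 [0.44634836 0.22678619 0.046     ]  tri w/ w1  (array([0.44589431, 0.22678689, 0.0460787 ]), [0.5, 0.5])
```

```bash
python3 -c "
from h import *
go([.4457,.2270,.09],Ro.from_euler('z',-.05)*D,avg(3))"
```

```text
avg [0.4312 0.2084 0.2192] sd [0.0001 0.0001 0.0002] [ 3.1408e+00 -4.5000e-03  1.8000e-03] F [ 0.54 -0.28 -0.06]
row [ 0.0287 -0.0375  0.2585] [ 0.0009 -0.0015  0.06  ]
```

```bash
python3 -m handwheel '[[0.029,-0.037,0.08,0,0,0.06,0.5],[0.029,-0.037,0.16,0,0,0.06,0.5],[0.029,-0.037,0.23,0,0,0.06,0.5],[0.029,-0.037,0.26,0,0,0.06,0.5],[0.029,-0.037,0.26,0,0,0.06,0.5],[0.029,-0.037,0.26,0,0,0.06,0.5]]' 30
python3 -c "
from h import *
go([.4457,.2270,.015],Ro.from_euler('z',-.05)*D,avg(3))"
```

```text
t: 10.92
position: [0.4457, 0.228, 0.0896]
ee_rot: [3.14, -0.076, 0.002]
wrist_force: [-0.8, 1.3, -0.0]
width: 0.0467
finger_force: 0.0
avg [0.4469 0.229  0.0913] sd [0.0002 0.0002 0.0004] [-3.1386  0.075  -0.0077] F [-0.07  0.33  0.71]
row [-0.0029  0.0045  0.1526] [-0.0028 -0.0062  0.0028]
```

```bash
python3 -m handwheel '[[-0.003,0.0045,0.07,-0.002,-0.005,0,0.5],[-0.003,0.0045,0.13,-0.002,-0.005,0,0.5],[-0.003,0.0045,0.152,-0.002,-0.005,0,0.5],[-0.003,0.0045,0.152,-0.002,-0.005,0,0.5],[-0.003,0.0045,0.152,-0.002,-0.005,0,0],[-0.003,0.0045,0.152,-0.002,-0.005,0,0],[-0.003,0.0045,0.152,-0.002,-0.005,0,0],[-0.003,0.0045,0.152,-0.002,-0.005,0,0]]' 30
python3 -m handwheel '[[0,0,0,0,0,0,0],[0,0,0,0,0,0,0],[0,0,0,0,0,0,0],[0,0,0,0,0,0,0],[0,0,0,0,0,0,0]]' 30
python3 -c "
from h import *
avg(3)"
```

```text
t: 11.73
position: [0.4451, 0.2273, 0.0154]
ee_rot: [-3.14, 0.074, -0.002]
wrist_force: [0.3, 0.1, -0.1]
width: 0.0244
finger_force: 0.0
t: 12.15
position: [0.4448, 0.2273, 0.0148]
ee_rot: [-3.141, 0.073, 0.0]
wrist_force: [-0.4, -0.1, 6.6]
width: 0.0152
finger_force: 30.0
avg [0.4447 0.2273 0.0148] sd [0. 0. 0.] [-3.1405e+00  7.3200e-02  1.0000e-04] F [-0.48  0.1   5.88]
```

```bash
python3 -m handwheel '[[0,0,-0.03,0,0,0,0],[0,0,-0.1,0,0,0,0],[0,0,-0.18,0,0,0,0],[0,0,-0.25,0,0,0,0],[0,0,-0.25,0,0,0,0],[0,0,-0.25,0,0,0,0]]'
cat >> h.py <<'E'
O=np.array([.6073,.0113,.032]);Rp=Ro.from_euler('z',.2)*Ro.from_euler('y',-.305)
def plate(sx,sy,h): return O+Rp.apply([sx-.0007,sy,h+.0148])
def inplate(o): 
    q=Rp.inv().apply(o["position"]-O)+[.0007,0,-.0148]; e=((Rp*D).inv()*Ro.from_rotvec(o["ee_rot"])).as_rotvec(); print("slide in plate",q.round(4),"err",e.round(3))
E
python3 -c "
from h import *
o=avg(3);p=plate(.055,0,.07);print(p);go(p,Rp*D,o)"
```

```text
t: 12.8
position: [0.4451, 0.227, 0.1404]
ee_rot: [-3.14, 0.074, -0.003]
wrist_force: [-0.8, -0.3, -2.1]
width: 0.0149
finger_force: 30.0
avg [0.4432 0.2259 0.1379] sd [0.0004 0.0002 0.0006] [ 3.1382 -0.0736 -0.0063] F [-0.34 -0.06 -1.18]
[0.6331042  0.01653077 0.12919214]
row [0.3991 0.4004 0.0168] [ 0.0506  0.3917 -0.3116]
```

```bash
python3 -m handwheel '[[0.03,0.03,-0.01,0,0.04,-0.03,0],[0.08,0.09,-0.01,0.01,0.1,-0.1,0],[0.15,0.16,-0.01,0.02,0.18,-0.16,0],[0.22,0.23,-0.01,0.03,0.26,-0.22,0],[0.29,0.30,0,0.04,0.33,-0.28,0],[0.36,0.36,0.01,0.05,0.39,-0.312,0],[0.399,0.40,0.017,0.05,0.392,-0.312,0],[0.399,0.40,0.017,0.05,0.392,-0.312,0]]'
python3 -c "
from h import *
o=avg(5);inplate(o);go(plate(.042,0,.015),Rp*D,o)"
```

```text
t: 13.62
position: [0.6352, 0.0093, 0.1267]
ee_rot: [-3.065, -0.294, -0.469]
wrist_force: [0.3, -1.2, -1.0]
width: 0.0151
finger_force: 30.0
avg [0.6336 0.0147 0.1274] sd [0.0014 0.0039 0.0007] [-3.061  -0.3011 -0.4673] F [ 0.48  0.3  -1.27]
slide in plate [ 0.0546 -0.0019  0.0682] err [-0.    -0.002  0.004]
row [-0.0249 -0.0037  0.1065] [ 0.0003  0.0025 -0.0049]
```

```bash
python3 -m handwheel '[[-0.01,-0.004,0.04,0,0.002,-0.004,0],[-0.02,-0.004,0.08,0,0.002,-0.004,0],[-0.025,-0.004,0.106,0,0.002,-0.004,0],[-0.025,-0.004,0.106,0,0.002,-0.004,0],[-0.025,-0.004,0.106,0,0.002,-0.004,0]]'
python3 -c "
from h import *
import pickle
o=avg(4);inplate(o);go(plate(.037,0,.003),Rp*D,o)
c=optics.capture('wrist');s=optics.capture('side');pickle.dump((o,c,s),open('p8.pkl','wb'))
a=cv2.resize(c['image'][60:310,190:450,::-1],(416,400));b=cv2.resize(s['image'][200:330,210:338,::-1],(384,390),interpolation=cv2.INTER_CUBIC)
cv2.imwrite('pics/m8.png',np.hstack([a,np.vstack([b,np.zeros((10,384,3),np.uint8)])]))"
```

```text
t: 14.28
position: [0.6365, 0.0227, 0.0754]
ee_rot: [-3.057, -0.317, -0.473]
wrist_force: [0.6, 0.7, -0.1]
width: 0.0152
finger_force: 30.0
avg [0.6382 0.0217 0.0771] sd [0.0004 0.0004 0.0004] [-3.0568 -0.3145 -0.4792] F [-0.09  0.14 -1.51]
slide in plate [0.0451 0.0041 0.0185] err [ 0.001  0.006 -0.005]
row [-0.0164  0.0081  0.031 ] [-0.0017 -0.0076  0.0062]
```

View pics/m8.png

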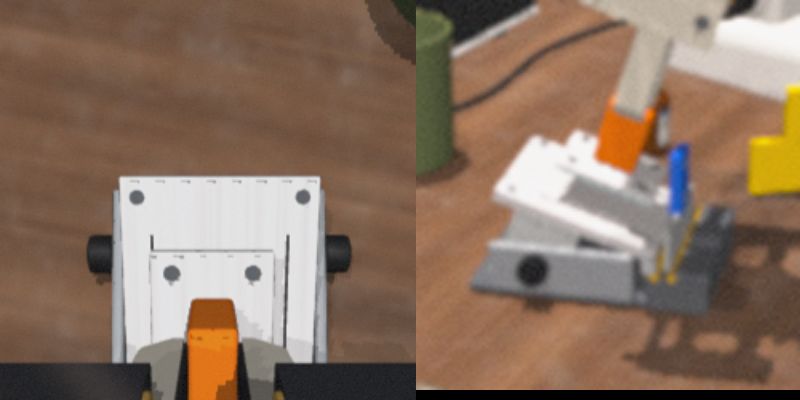

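The slide is parallel to the plate. In the wrist panel its centre column is 211 against the plate's 220, so it sits about 4 mm to the left, which agrees with the pose estimate. The blade stands upright, its tab at (678,180) in the side panel. I'll correct the offset and lower.

```bash
python3 -m handwheel '[[-0.008,0.008,0.012,0,-0.004,0.004,0],[-0.016,0.008,0.022,-0.002,-0.006,0.006,0],[-0.016,0.008,0.03,-0.002,-0.006,0.006,0],[-0.016,0.008,0.03,-0.002,-0.006,0.006,0]]'
python3 -c "
from h import *
o=avg(5);inplate(o);go(plate(.035,0,-.001),Rp*D,o);print(Rp.inv().apply(arm.get_obs()['wrist_force']))"
```

```text
t: 14.92
position: [0.6347, 0.0157, 0.0578]
ee_rot: [-3.062, -0.304, -0.466]
wrist_force: [-0.5, -0.1, -0.6]
width: 0.0149
finger_force: 30.0
avg [0.6357 0.0161 0.0591] sd [0.0003 0.0001 0.0004] [-3.0609 -0.305  -0.4695] F [ 0.15 -0.14 -0.84]
slide in plate [ 0.0362 -0.0009  0.0024] err [-0.001 -0.001  0.001]
row [-0.0025 -0.0019  0.0068] [ 0.0008  0.0008 -0.0016]
[-0.61340613 -0.01723094 -0.40827372]
```

```bash
python3 -m handwheel '[[0,-0.001,0.003,0,0,0,0],[0,-0.001,0.006,0,0,0,0],[0,-0.001,0.008,0,0,0,0],[0,-0.001,0.008,0,0,0,0]]'
python3 -c "
from h import *
o=avg(4);inplate(o);print(Rp.inv().apply(arm.get_obs()['wrist_force']),arm.get_obs()['ft_torque'])"
```

```text
t: 15.5
position: [0.636, 0.0166, 0.057]
ee_rot: [-3.062, -0.305, -0.47]
wrist_force: [-7.0, -0.8, 10.7]
width: 0.0152
finger_force: 30.0
avg [0.636  0.0166 0.057 ] sd [0. 0. 0.] [-3.0618 -0.3052 -0.4698] F [-7.04 -0.6  10.12]
slide in plate [ 0.0361 -0.0005  0.0003] err [-0.002 -0.001  0.001]
[-4.64092801  0.61511211 12.07341519] [-0.11153192  1.05673316  0.02568427]
```

```bash
python3 -m handwheel '[[-0.002,0,-0.003,0,0,0,0],[-0.005,0,-0.003,0,0,0,0],[-0.008,0,-0.003,0,0,0,0],[-0.008,0,-0.003,0,0,0,0]]'
cat > st.py <<'E'
from h import *
o=avg(3);inplate(o);a=arm.get_obs();F=Rp.inv().apply(a['wrist_force']);g=Ro.from_euler('x',0)
print("plate F",F.round(2),"T",Rp.inv().apply(a['ft_torque']).round(3),"w",a["width"],a["finger_force"])
E
python3 st.py
python3 -m handwheel '[[-0.002,0,0,0,0,0,0],[-0.004,0,0,0,0,0,0],[-0.006,0,0,0,0,0,0],[-0.006,0,0,0,0,0,0]]'; python3 st.py
```

```text
t: 16.03
position: [0.6333, 0.016, 0.0562]
ee_rot: [-3.06, -0.305, -0.473]
wrist_force: [-1.2, -0.3, 3.0]
width: 0.0151
finger_force: 30.0
avg [0.6333 0.016  0.0562] sd [0. 0. 0.] [-3.0606 -0.3049 -0.4724] F [-0.4  -0.48  2.95]
slide in plate [ 0.0332 -0.0006  0.0004] err [-0.001  0.001  0.001]
plate F [ 1.71 -0.54  2.69] T [ 0.071  0.093 -0.047] w 0.015094291426307293 30.00143140554428
t: 16.52
position: [0.6302, 0.0153, 0.0552]
ee_rot: [-3.061, -0.305, -0.472]
wrist_force: [0.8, -0.1, 3.7]
width: 0.0153
finger_force: 30.0
avg [0.6302 0.0153 0.0551] sd [0. 0. 0.] [-3.0608 -0.3049 -0.4714] F [0.52 0.2  4.41]
slide in plate [ 0.0298 -0.0006  0.0003] err [-0.001  0.001  0.001]
plate F [ 1.28 -0.37  3.64] T [-0.007 -0.127 -0.021] w 0.014901702976150103 30.001954436302185
```

```bash
python3 -m handwheel '[[-0.002,0,0,0,0,0,0],[-0.004,0,0,0,0,0,0],[-0.004,0,0,0,0,0,0]]'; python3 st.py
```

```text
t: 16.92
position: [0.6284, 0.015, 0.0546]
ee_rot: [-3.061, -0.305, -0.472]
wrist_force: [1.5, 0.0, 5.1]
width: 0.015
finger_force: 30.0
avg [0.6284 0.015  0.0545] sd [0. 0. 0.] [-3.0607 -0.305  -0.4717] F [1.12 0.49 4.36]
slide in plate [ 0.0279 -0.0005  0.0003] err [-0.001  0.001  0.001]
plate F [3.26 0.08 3.9 ] T [ 0.067 -0.379  0.026] w 0.015287105869289613 30.00296652317047
```

```bash
python3 -m handwheel '[[-0.002,0,0,0,0,0,0],[-0.003,0,0,0,0,0,0],[-0.003,0,0,0,0,0,0]]'; python3 st.py
```

```text
t: 17.32
position: [0.6279, 0.0149, 0.0546]
ee_rot: [-3.06, -0.305, -0.475]
wrist_force: [2.9, 1.2, 5.5]
width: 0.0155
finger_force: 30.0
avg [0.6279 0.0149 0.0546] sd [0. 0. 0.] [-3.06   -0.3051 -0.4747] F [3.25 0.62 5.05]
slide in plate [ 0.0274 -0.0005  0.0005] err [-0.001  0.003  0.001]
plate F [ 4.36 -0.18  4.22] T [ 0.011 -0.873  0.072] w 0.015024361480633313 30.004388988018036
```

```bash
python3 -m handwheel '[[0.001,0,0.001,0,0,0,0],[0.001,0,0.002,0,0,0,0],[0.001,0,0.002,0,0,0,0],[0.001,0,0.002,0,0,0,0],[0.001,0,0.002,0,0,0,0]]'; python3 st.py; python3 st.py
```

```text
t: 17.88
position: [0.6284, 0.015, 0.0545]
ee_rot: [-3.06, -0.305, -0.475]
wrist_force: [0.6, 1.4, 9.9]
width: 0.0157
finger_force: 30.0
avg [0.6284 0.015  0.0545] sd [0. 0. 0.] [-3.0604 -0.3051 -0.4747] F [0.19 0.15 9.83]
slide in plate [ 0.0279 -0.0005  0.0002] err [-0.001  0.003  0.001]
plate F [2.65 0.03 8.35] T [ 0.082 -0.632 -0.049] w 0.015131734824431675 30.00918298959732
avg [0.6284 0.015  0.0545] sd [0. 0. 0.] [-3.0603 -0.3051 -0.4747] F [ 0.09  0.54 10.11]
slide in plate [ 0.0279 -0.0005  0.0002] err [-0.001  0.003  0.001]
plate F [3.31 0.   9.77] T [ 0.034 -0.583 -0.035] w 0.015173686216786853 30.00912308692932
```

```bash
python3 - <<'E'
from h import *
import pickle
o,_,s8=pickle.load(open("p8.pkl","rb"));s9=optics.capture("side")
for s in(s8,s9):
    im=s["image"].astype(int)[200:330,270:338];m=((im[...,2]>90)&(im[...,2]>im[...,0]*1.5)&(im[...,2]>im[...,1]*1.3)).astype(np.uint8)
    v,u=np.nonzero(m);print("blue",m.sum(),u.mean().round(1)+270,v.mean().round(1)+200,"slope",np.polyfit(v,u,1)[0].round(3))
    w=s["image"].astype(int)[225:270,225:262];mm=(w.min(2)>175);v,u=np.nonzero(mm);print("plate high end",u.min()+225,mm.sum())
# predicted tab top (centre) for foot home, upright, and 0.1 rad lean
for a in(0,-.08): print(proj(s9,np.array([.6034,.0105,.006])+Ro.from_euler('z',.2).apply([.062*np.sin(a),.0,.062*np.cos(a)])).round(1))
E
```

```text
blue 126 297.2 259.4 slope -0.034
plate high end 236 462
blue 123 299.6 260.1 slope -0.135
plate high end 236 465
[298.4 255.6]
[301.1 256. ]
```

```bash
python3 st.py; python3 -c "
from h import *
print(arm.sign_off())"
```

```text
avg [0.6284 0.015  0.0545] sd [0. 0. 0.] [-3.0603 -0.3052 -0.4747] F [0.37 0.31 9.91]
slide in plate [ 0.0279 -0.0005  0.0002] err [-0.001  0.003  0.001]
plate F [3.19 0.65 9.36] T [ 0.076 -0.556 -0.028] w 0.014989946083599895 30.00912308692932
the job is handed in; nothing more can be done
None
```

I handed the job in after about 19 s of robot time, and no verdict came back: by my measurements the blade is home in the slot (leaning an estimated 0.05–0.1 rad, limit 0.16), and the slide is gripped at 30 N, butted on the blade, centred within 1 mm, flush on the plate and pressed at about 10 N.

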